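# Slide the finned sample block into its cooling dock and latch it

## Robot

A 6-joint arm with a two-finger parallel gripper is mounted at the origin on a cart in front of the work surface, level with it; the furniture and walls round the work are solid. World frame = base frame: x ahead of the robot, y to its left, z up, the work surface at z = 0. Lengths are in m, angles in degrees, forces in N, time in s.
With the tool pointing down it reaches from about 0.35 to 0.875 m from the base axis. Payload 4.2 kg.
Tool frame: the origin (TCP) lies at the very end of the fingers, on their centre line; the grasp point (between the pads) lies 19 mm behind it; z points along the fingers, y is the line along which they close (so a half turn about z gives the same grasp; the last joint's range is limited). The gripper opens to 85 mm and grips with 20 to 120 N. Pads are 22 mm wide; open, the fingers measure 114 mm over their backs; the gripper's body (76 mm by 85 mm) begins 54 mm behind the grasp point. The pads swing forward as they close: fully open they stand 13 mm farther back than shut.
Start: joints at [-54.798, 22.042, 0.453, 0, -68.411, -14.817], TCP at [0.218, -0.586, 0.231] pointing down, gripper open.
Joint ranges: [-179.83, 179.83], [-69.29, 118.12], [-61.27, 80.66], [-181.25, 117.63], [-171.15, -9.14], [-177.46, 177.46]. Speed limits (degrees/s): [159.86, 159.86, 180, 180, 180, 180].

## Interface

Orientations are given as a 3x3 rotation matrix whose columns are the frame's x, y, z axes.
In Python, from plant import bot gives the robot as it stands.
- The arm moves only by the tool play_rows, never from a script. Its argument "rows" is a list of rows, each an object with "grip": the closure, from 0 (fully open) to 1 (shut); "slide": the shift along the tool's x, y, z in cm, a list of three; "spin": the turn about the tool's z in rad. A call has 1 to 10 rows; each row shifts and turns the commanded pose from where the row before left it, along the tool's axes as they then stand; what a row does not reach is not made up. A row lasts 1/10 s, in which the tool goes at most 50 mm and 8.59 degrees, less where a joint would pass 70% of its speed; a pose out of reach is approached as far as the arm can. A call with a gripper value outside its range is refused whole. The fingers move at their own pace and stop on an object; the grip force is fixed at half the most. Time passes only in rows, so rows that do not move let the fingers close. It gives the time, the measured TCP pose, the force, the opening and the grip force at its end, in the units of the state.
- bot.get_state(): the state, without advancing time (a new reading comes with each control period).
- bot.snapshot(name): name is "scene" or "top" or "wrist"; returns a dict with "image" (480x640x3 uint8, red, green, blue), "fx", "fy", "cx", "cy" (pixels), "cam_to_world" (4x4, takes a point from camera to world coordinates); the wrist camera has in their place "hand_eye" (4x4, takes a point from camera to tool coordinates, whose origin is the TCP and whose axes are the flange's). Camera axes: x right, y up, looking along -z (the intrinsics and any distortion apply to the point x, -y, -z); pixel columns grow to the right and rows downward; lengths in m; the calibration is good to about 2 mm. A picture is of the moment at which its call begins: read the wrist's pose just before it. There is no depth.
- bot.close_job(): hands the job in; it is judged then, once.
The state is a dict: "time_s": time; "qpos": joint angles; "dq": joint speeds; "joint_efforts": joint torques, N m; "position": TCP position; "eef_rot": TCP orientation; "wrist_force": force on the tool from outside, world axes, zero at the start; "wrist_torque": the same for the moment, N m; "finger_gap": finger opening in m; "grasp_force": force on a finger pad.
Only numpy, scipy, OpenCV 4.12 (cv2) and the standard library are available. Lean on these libraries where they do the work, as an engineer would, in place of code of your own. Each camera call takes 0.05 s, during which the arm holds its last target. There are 200 camera calls.

## Task

Slide the loose aluminium sample block along the worktop into the grey cooling dock, without lifting or tipping it, so that its fins run between the dock's fins and it is fully home. Then swing the dock's keeper arm shut behind it. Leave the bottle, the dish and the tape roll where they are.

Things in the scene. Friction and masses are not known exactly. Their poses are not given: they have to be found in the camera images.
- block: Loose aluminium block, 0.3-0.65 kg, sizes in mm: 90 long x 105 wide x 45 high, body 40 deep, ten wells on top, five upright fins 9 thick, 50 long, 24 pitch. Too wide to grasp: push it. Origin under the middle; x along the fins (tips at +45, flat back at -45), y across (flat sides at +-52.5), z up. Starts before the dock, right of its middle line, turned up to 0.3 rad.
- block_back (a point): Middle of the block's flat back face, 22 mm above the worktop (x = -45 mm in the block's frame). With the block home it is at x = -90, y = 0 in the dock's frame.
- dock: Fixed grey metal dock, open towards the robot (mm). Origin on the worktop, middle of the wall's inner face; x = push-in direction, y left. Wall 136 wide, 50 high. Four fins 9 thick at y = +-12, +-36 reach to x = -47. No floor: the block slides on the worktop, each of its fins with 3 mm either side. Home: fin tips on the wall, block origin at x = -45, y = 0, axes parallel to the dock's.
- dock_mouth (a point): Middle of the dock's mouth on the worktop, x = -60 mm in the dock's frame: level with the noses of the two outer cheeks (12 thick, at y = +-61.5; fins and cheeks 43 high, rounded noses). On the left a bracket 16 high at y = 70 to 86 runs out to x = -120 and carries the keeper.
- keeper (a joint): Keeper angle: 0 = shut (stop; arm points to the dock's -y, 2.5 mm behind the home block), 1.57 = arm points to the dock's -x. Starts at 1.6-2.0 (end 2.4); stays where left, under 2 N at the knob. Shuts counter-clockwise seen from above; cannot shut unless the block is home. Arm 16 mm wide, 60 from pivot to end, at height 18-28.
- keeper_hinge (a point): A point on the keeper's pivot axis, at x = -100.5, y = 78 mm in the dock's frame, 30 mm above the worktop.
- keeper_knob (a point): Top of the keeper's upright black knob: a post 14 mm in diameter that rises from the arm's top (28 mm above the worktop) to 64 mm, 46 mm from the pivot axis. Push the post sideways to swing the arm.
- bottle: Bystander: screw-cap bottle, 56 mm in diameter, 105 mm high, beside the dock. Origin under its middle.
- petri: Bystander: round flat dish 89 mm in diameter, 14 mm high, on the other side of the dock. Origin under its middle.
- tape: Bystander: roll of tape 45 mm in diameter, 19 mm high, to the left of the work. Origin under its middle.
Not all that is in view belongs to the job. Leave any purple look-alike of the dock alone.

How it is judged:
By the outcome, as a careful person would: the job done as asked, in the order asked, and still so for the second after the job is handed in, with the robot touching nothing.
It also fails if it takes over 70 s, if anything falls off the work surface, if the arm or the gripper's body presses on something with over 40 N, if the wrist force passes 120 N, or if a joint passes its speed limit or range.

## Working session

There is one attempt and no reset: what is moved stays moved. The work goes in short steps, Python scripts to look and compute and a tool call to move; the robot and the scene stay as the last step left them, time stands still between calls to the robot, and variables do not carry over. Pictures are saved under pics/ and viewed, at most 10 in all, crops included, and the job is handed in when it is done.

Besides the shell and the picture viewer there is one more tool, called after "Emit:" as name(argument=value, ...), one argument or row to a line, values as JSON. play_rows: Moves the arm, as the interface text tells. Its arguments: {"type":"object","properties":{"rows":{"type":"array"}},"required":["rows"]}

```bash
mkdir -p pics; cat > h.py <<'E'
import numpy as np,cv2
from plant import bot
def snap(n,f):
    s=bot.snapshot(n);cv2.imwrite('pics/'+f,s['image'][:,:,::-1]);np.save('pics/'+f+'.npy',{k:v for k,v in s.items() if k!='image'},allow_pickle=True);return s
def load(f): return np.load('pics/'+f+'.npy',allow_pickle=True).item()
def ray(s,u,v,z):
    T=np.array(s['cam_to_world']);d=T[:3,:3]@np.array([(u-s['cx'])/s['fx'],-(v-s['cy'])/s['fy'],-1]);o=T[:3,3]
    return o+d*(z-o[2])/d[2]
def proj(s,p):
    T=np.array(s['cam_to_world']);c=T[:3,:3].T@(np.array(p)-T[:3,3]);return s['cx']+s['fx']*c[0]/-c[2],s['cy']-s['fy']*c[1]/-c[2]
E
python3 -c "
from h import *
st=bot.get_state();print(st['position'],st['eef_rot'],st['time_s'])
s=snap('top','top1.png');print({k:v for k,v in s.items() if k!='image'})
s=snap('scene','sc1.png');print({k:v for k,v in s.items() if k!='image'})"
```

```text
[ 0.21750815 -0.58529046  0.23020978] [[-9.37445621e-01 -3.48130713e-01 -8.44733147e-04]
 [-3.48131729e-01  9.37443373e-01  2.05479496e-03]
 [ 7.65522561e-05  2.22033695e-03 -9.99997532e-01]] 0.0
{'fx': 439.6701557718084, 'fy': 439.6701557718084, 'cx': 315.54705301897405, 'cy': 238.909563465521, 'cam_to_world': array([[ 0.01649055,  0.98209592, -0.18765836,  0.35139418],
       [-0.99982542,  0.01784614,  0.00553639,  0.04109157],
       [ 0.00878624,  0.1875343 ,  0.98221876,  0.91474002],
       [ 0.        ,  0.        ,  0.        ,  1.        ]])}
{'fx': 501.0730708208723, 'fy': 501.0730708208723, 'cx': 322.29807129883255, 'cy': 244.98673727148932, 'cam_to_world': array([[-0.72006409,  0.27817818, -0.63570796, -0.1266838 ],
       [-0.69370706, -0.26655908,  0.66911641,  0.71477823],
       [ 0.01667986,  0.9228018 ,  0.38491379,  0.48503676],
       [ 0.        ,  0.        ,  0.        ,  1.        ]])}
```

View pics/top1.png

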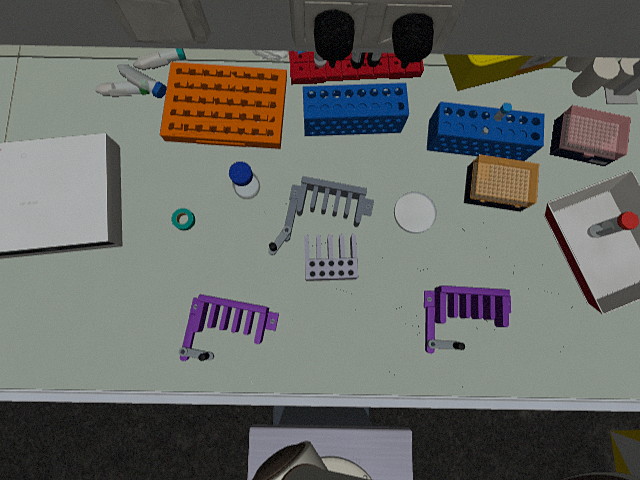

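View pics/sc1.png

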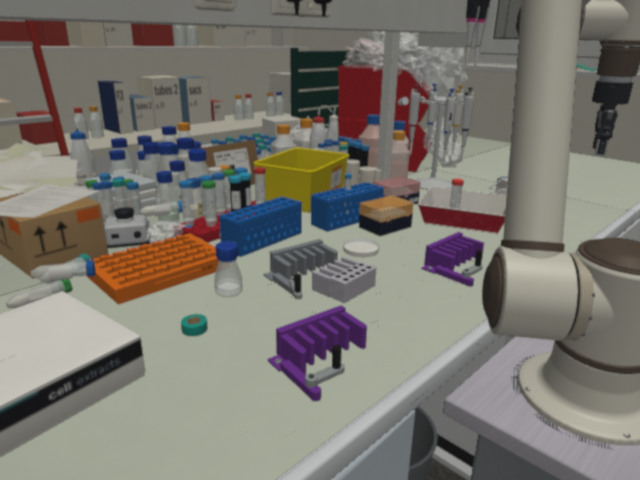

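The top view shows the dock at about (330,200), the block at (331,258), the keeper knob at (273,246), and purple decoys at the bottom. I'll enlarge it to measure.

```bash
python3 -c "
from h import *
im=cv2.imread('pics/top1.png')[160:290,250:390]
cv2.imwrite('pics/c1.png',cv2.resize(im,None,fx=4.6,fy=4.6,interpolation=cv2.INTER_CUBIC))"
```

```text
(no output)
```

View pics/c1.png

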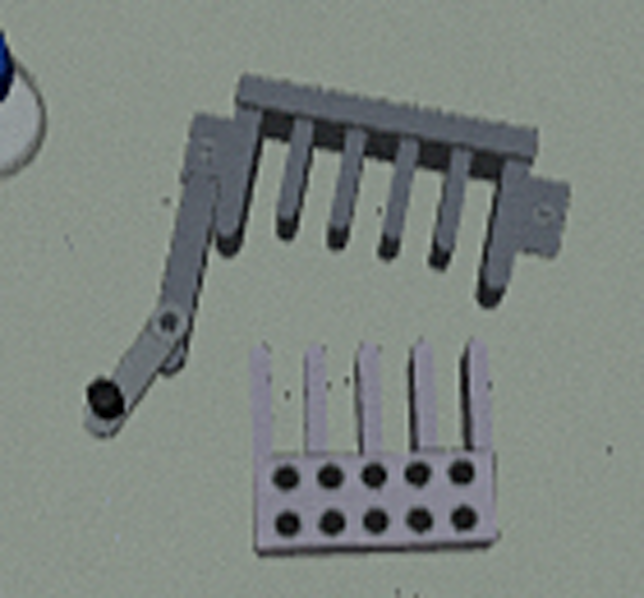

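```bash
cat > fit.py <<'E'
from h import *
from scipy.optimize import least_squares
def fit(s,P,px,x0):
    P=np.array(P,float)/1000
    def w(p): c,q=np.cos(p[2]),np.sin(p[2]); return np.c_[p[0]+c*P[:,0]-q*P[:,1],p[1]+q*P[:,0]+c*P[:,1],P[:,2]]
    f=lambda p:np.ravel([np.array(proj(s,x))-u for x,u in zip(w(p),px)])
    r=least_squares(f,x0,loss='soft_l1');return r.x,r.fun.reshape(-1,2).round(1).tolist()
E
python3 -c "
from fit import *
s=load('top1.png')
q=lambda L:[np.array(a)/4.6+[250-.4,160-.4] for a in L]
B=[(-45,52.5,45),(-45,-52.5,45),(-5,52.5,45),(-5,-52.5,45)]+[(45,48-24*i,45) for i in range(5)]
b,r=fit(s,B,q([(257,545),(493,540),(258,452),(495,450),(261,345),(314,345),(368,343),(421,341),(476,340)]),[.4,0,0]);print(b,r)
D=[(0,68,50),(0,-68,50),(-100.5,78,30)]+[(-47,y,0) for y in(36,12,-12,-36)]
d,r=fit(s,D,q([(237,105),(535,158),(169,321),(287,240),(338,250),(388,260),(439,270)]),[.5,0,-.2]);print(d,r)
k=ray(s,*q([(103,397)])[0],.064);print('knob',k)
R=lambda a:np.array([[np.cos(a),-np.sin(a)],[np.sin(a),np.cos(a)]])
print('knob dock',R(d[2]).T@(k[:2]-d[:2]),'block in dock',R(d[2]).T@(b[:2]-d[:2]),b[2]-d[2])
"
```

```text
[0.48386856 0.00556729 0.0444822 ] [[-0.6, 0.8], [1.0, 0.5], [-1.3, 1.0], [-0.3, 0.1], [-0.3, -0.3], [0.1, -0.6], [0.2, -0.5], [0.6, -0.4], [0.5, -0.4]]
[ 0.62444427  0.00114121 -0.17613938] [[-0.1, -1.1], [0.3, -0.2], [0.5, 0.1], [-0.1, 0.3], [-0.2, 0.3], [-0.1, 0.2], [-0.1, 0.1]]
knob [0.49840814 0.12152372 0.064     ]
knob dock [-0.14518067  0.09643458] block in dock [-0.13917624 -0.02027548] 0.2206215741187779
```

Emit:
play_rows(
  rows=[
    {"grip": 0.65,"slide": [-3.25,2.87,0],"spin": 0},
    {"grip": 0.65,"slide": [-3.25,2.87,0],"spin": 0},
    {"grip": 0.65,"slide": [-3.25,2.87,0],"spin": 0},
    {"grip": 0.65,"slide": [-3.25,2.87,0],"spin": 0},
    {"grip": 0.65,"slide": [-3.25,2.87,0],"spin": 0},
    {"grip": 0.65,"slide": [-3.25,2.87,0],"spin": 0},
    {"grip": 0.65,"slide": [-3.25,2.87,0],"spin": 0},
    {"grip": 0.65,"slide": [-3.25,2.87,0],"spin": 0},
    {"grip": 0.65,"slide": [-3.25,2.87,0],"spin": 0},
    {"grip": 0.65,"slide": [-3.25,2.87,0],"spin": 0},
  ],
)

```text
time_s: 1.1
position: [0.4227, -0.2018, 0.2312]
eef_rot: [[-0.937, -0.348, -0.0], [-0.348, 0.937, 0.0], [0.0, 0.0, -1.0]]
wrist_force: [0.9, -1.2, 1.0]
finger_gap: 0.0301
grasp_force: 0.0
```

Emit:
play_rows(
  rows=[
    {"grip": 0.65,"slide": [-3.25,2.87,0],"spin": 0},
    {"grip": 0.65,"slide": [-3.25,2.87,0],"spin": 0},
    {"grip": 0.65,"slide": [-3.25,2.87,0],"spin": 0},
    {"grip": 0.65,"slide": [0,0,0],"spin": -0.148},
    {"grip": 0.65,"slide": [0,0,0],"spin": -0.148},
    {"grip": 0.65,"slide": [0,0,0],"spin": -0.148},
    {"grip": 0.65,"slide": [0,0,0],"spin": -0.148},
    {"grip": 0.65,"slide": [0,0,0],"spin": -0.148},
    {"grip": 0.65,"slide": [0,0,0],"spin": -0.148},
    {"grip": 0.65,"slide": [0,0,0],"spin": -0.148},
  ],
)

```text
time_s: 2.1
position: [0.4834, -0.0889, 0.2309]
eef_rot: [[-0.172, -0.985, -0.001], [-0.985, 0.172, 0.0], [0.0, 0.001, -1.0]]
wrist_force: [0.6, -0.3, -0.4]
finger_gap: 0.0299
grasp_force: 0.0
```

Emit:
play_rows(
  rows=[
    {"grip": 0.65,"slide": [0,0,0],"spin": 0},
    {"grip": 0.65,"slide": [0,0,0],"spin": 0},
  ],
)

```text
time_s: 2.3
position: [0.4836, -0.0889, 0.2311]
eef_rot: [[-0.181, -0.983, -0.001], [-0.983, 0.181, 0.0], [0.0, 0.001, -1.0]]
wrist_force: [-0.2, -1.0, 0.6]
finger_gap: 0.0301
grasp_force: 0.0
```

```bash
cat >> h.py <<'E'
def wsnap(f):
    st=bot.get_state();s=bot.snapshot('wrist');T=np.eye(4);T[:3,:3]=st['eef_rot'];T[:3,3]=st['position']
    c={k:v for k,v in s.items() if k!='image'};c['cam_to_world']=T@np.array(s['hand_eye'])
    cv2.imwrite('pics/'+f,s['image'][:,:,::-1]);np.save('pics/'+f+'.npy',c,allow_pickle=True);return c
D=[.62444,.00114,-.17614]
def tod(p):
    c,s=np.cos(D[2]),np.sin(D[2]);v=np.array(p[:2])-D[:2];return np.array([c*v[0]+s*v[1],-s*v[0]+c*v[1]])*1000
def state():
    st=bot.get_state();R=np.array(st['eef_rot']);print('t',st['time_s'],'pos',np.round(st['position'],4),'dock mm',tod(st['position']).round(1),'yaw y-dock deg',np.degrees(np.arctan2(R[1,1],R[0,1])-D[2]).round(2),'F',np.round(st['wrist_force'],1),'gap',st['finger_gap'])
E
python3 -c "
from h import *
state();c=wsnap('w1.png');print(c)"
```

```text
t 2.3 pos [ 0.4836 -0.0889  0.2311] dock mm [-122.9 -113.3] yaw y-dock deg 179.65 F [-0.2 -1.   0.6] gap 0.03013289187842135
{'fx': 342.9545194873074, 'fy': 342.9545194873074, 'cx': 316.0636495436815, 'cy': 236.16391236722185, 'hand_eye': array([[-6.38034170e-04,  9.66017713e-01,  2.58475089e-01,
         6.58731512e-02],
       [ 9.99999639e-01,  4.71349758e-04,  7.06844615e-04,
         1.18960812e-03],
       [ 5.60992247e-04,  2.58475447e-01, -9.66017665e-01,
        -1.42225092e-01],
       [ 0.00000000e+00,  0.00000000e+00,  0.00000000e+00,
         1.00000000e+00]]), 'cam_to_world': array([[-9.83333292e-01, -1.75652704e-01, -4.69229694e-02,
         4.70572917e-01],
       [ 1.81812083e-01, -9.49931471e-01, -2.54115263e-01,
        -1.53489353e-01],
       [ 6.24276992e-05, -2.58411161e-01,  9.66035024e-01,
         3.73287898e-01],
       [ 0.00000000e+00,  0.00000000e+00,  0.00000000e+00,
         1.00000000e+00]])}
```

View pics/w1.png

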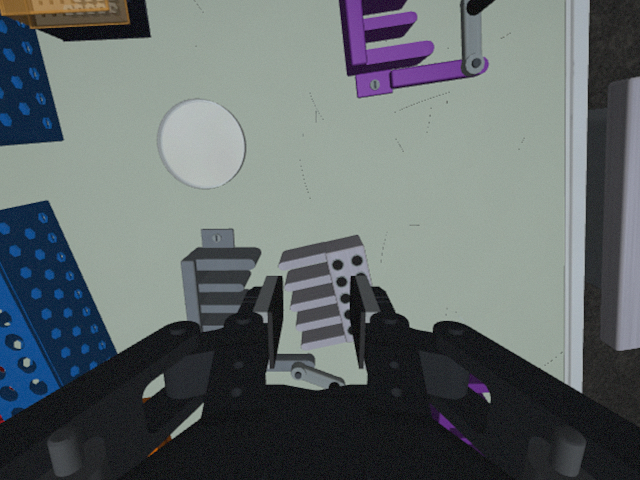

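Emit:
play_rows(
  rows=[
    {"grip": 0.65,"slide": [0,0,4.4],"spin": -0.006},
    {"grip": 0.65,"slide": [0,0,4.4],"spin": 0},
    {"grip": 0.65,"slide": [0,0,4.4],"spin": 0},
    {"grip": 0.65,"slide": [0,0,4.4],"spin": 0},
    {"grip": 0.65,"slide": [0,0,4.3],"spin": 0},
    {"grip": 0.65,"slide": [-1,0,0],"spin": 0},
    {"grip": 0.65,"slide": [-0.8,0,0],"spin": 0},
    {"grip": 0.65,"slide": [-0.4,0,0],"spin": 0},
    {"grip": 0.65,"slide": [-0.4,0,0],"spin": 0},
    {"grip": 0.65,"slide": [-0.4,0,0],"spin": 0},
  ],
)

```text
time_s: 3.35
position: [0.4901, -0.059, 0.0145]
eef_rot: [[-0.171, -0.985, 0.004], [-0.985, 0.171, 0.0], [-0.001, -0.004, -1.0]]
wrist_force: [-1.1, -3.6, 1.8]
finger_gap: 0.0298
grasp_force: 1.7
```

Emit:
play_rows(
  rows=[
    {"grip": 0.65,"slide": [-0.4,0,0],"spin": 0},
    {"grip": 0.65,"slide": [-0.4,0,0],"spin": 0},
    {"grip": 0.65,"slide": [-0.4,0,0],"spin": 0},
    {"grip": 0.65,"slide": [-0.4,0,0],"spin": 0},
    {"grip": 0.65,"slide": [-0.3,0,0],"spin": 0},
    {"grip": 0.65,"slide": [0,0,0],"spin": 0},
    {"grip": 0.65,"slide": [0,0,0],"spin": 0},
  ],
)

```text
time_s: 4.05
position: [0.4924, -0.0402, 0.012]
eef_rot: [[-0.172, -0.985, 0.0], [-0.985, 0.172, 0.0], [-0.001, -0.0, -1.0]]
wrist_force: [-0.1, -0.1, -0.4]
finger_gap: 0.0299
grasp_force: 0.0
```

```bash
python3 -c "
from h import *
state();s=snap('top','top2.png')
im=cv2.imread('pics/top2.png')[160:290,250:390]
cv2.imwrite('pics/c2.png',cv2.resize(im,None,fx=4.6,fy=4.6,interpolation=cv2.INTER_CUBIC))"
```

```text
t 4.05 pos [ 0.4924 -0.0402  0.012 ] dock mm [-122.8  -63.8] yaw y-dock deg 180.17 F [-0.1 -0.1 -0.4] gap 0.029895917827642136
```

View pics/c2.png

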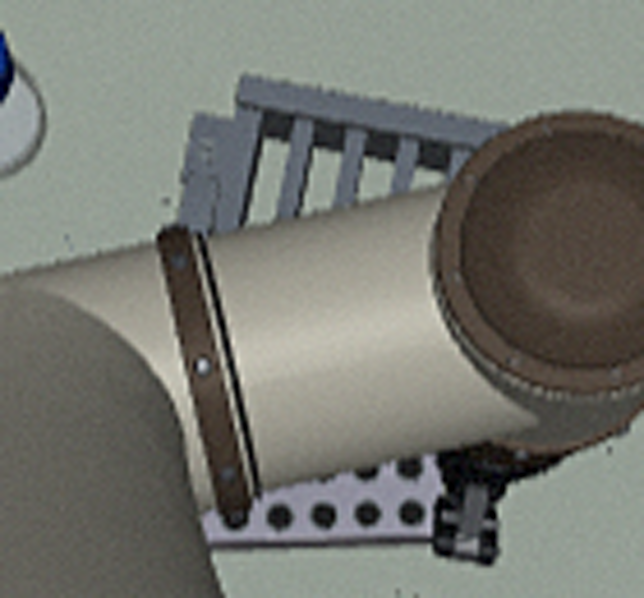

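The block slid about 20 mm left but barely rotated (wells row (236,517)–(412,513)). I'll back off and look again.

Emit:
play_rows(
  rows=[
    {"grip": 0.65,"slide": [2,0,0],"spin": 0},
    {"grip": 0.65,"slide": [4,0,-2],"spin": 0},
    {"grip": 0.65,"slide": [4,0,-3],"spin": 0},
    {"grip": 0.65,"slide": [4,0,-3],"spin": 0},
    {"grip": 0.65,"slide": [0,0,-4],"spin": 0},
    {"grip": 0.65,"slide": [0,0,-4],"spin": 0},
    {"grip": 0.65,"slide": [0,0,0],"spin": 0},
    {"grip": 0.65,"slide": [0,0,0],"spin": 0},
  ],
)

```text
time_s: 4.9
position: [0.4684, -0.1784, 0.173]
eef_rot: [[-0.173, -0.985, 0.003], [-0.985, 0.173, 0.001], [-0.001, -0.002, -1.0]]
wrist_force: [0.3, 0.3, -0.2]
finger_gap: 0.0299
grasp_force: 0.0
```

```bash
python3 -c "
from h import *
state();s=snap('top','top3.png')
im=cv2.imread('pics/top3.png')[160:290,250:390]
cv2.imwrite('pics/c3.png',cv2.resize(im,None,fx=4.6,fy=4.6,interpolation=cv2.INTER_CUBIC));wsnap('w3.png')
a=cv2.imread('pics/w3.png');b=cv2.imread('pics/c3.png');b=cv2.resize(b,None,fx=.62,fy=.62)
w=cv2.resize(a,(400,300));o=np.zeros((600,800,3),np.uint8);o[:300,400:]=w;o[:b.shape[0],:b.shape[1]]=b[:, :400];cv2.imwrite('pics/m3.png',o)"
```

```text
t 4.9 pos [ 0.4684 -0.1784  0.173 ] dock mm [-122.2 -204.1] yaw y-dock deg 180.14 F [ 0.3  0.3 -0.2] gap 0.02990607361365025
```

View pics/m3.png

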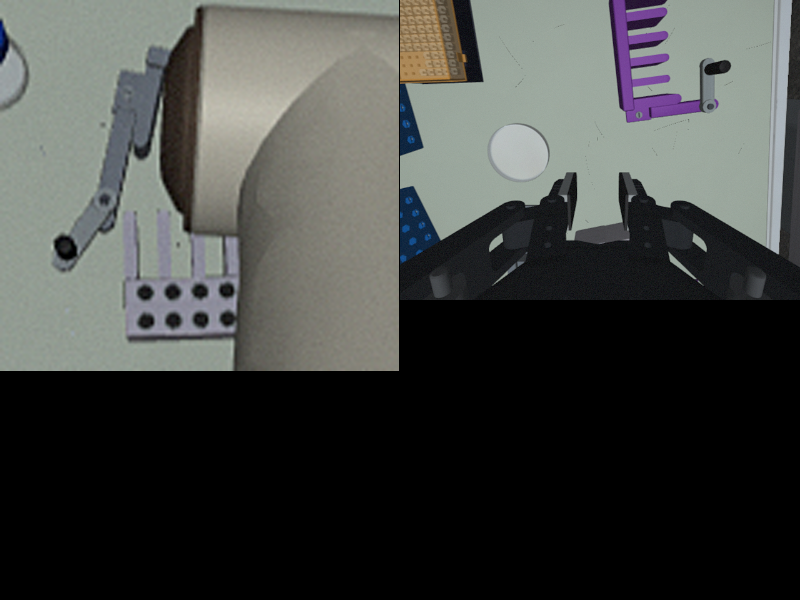

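```bash
python3 -c "
from fit import *
s=load('top3.png')
q=lambda L,k:[np.array(a)/k+[250-.4,160-.4] for a in L]
R=lambda a:np.array([[np.cos(a),-np.sin(a)],[np.sin(a),np.cos(a)]])
def rep(b): print(b,(R(D[2]).T@(b[:2]-D[:2])*1000).round(1),b[2]-D[2])
W=[(x,40-20*i,45) for x in(-15,-35) for i in range(5)]
b,r=fit(load('top1.png'),W,q([(286,477),(330,476),(374,475),(418,474),(461,472),(287,523),(331,522),(375,521),(420,519),(463,518)],4.6),[.48,0,0]);rep(b);print(r)
W4=[(x,40-20*i,45) for x in(-15,-35) for i in range(4)]+[(45,48,45),(45,24,45),(-45,52.5,45)]
b,r=fit(s,W4,q([(145,292),(173,291),(200,290),(228,289),(146,321),(173,320),(201,319),(228,318),(130,211),(164,210),(128,335)],4.6*.62),[.48,0,0]);rep(b);print(r)
"
```

```text
[0.48462173 0.00555813 0.04555385] [-138.4  -20.2] 0.22169384799446878
[[-1.0, 0.1], [-0.5, -0.0], [-0.1, -0.1], [0.4, -0.1], [1.1, 0.0], [-0.9, 0.1], [-0.4, -0.0], [0.1, -0.1], [0.4, 0.1], [1.1, 0.0]]
[0.48689975 0.02735482 0.05428611] [-140.     1.7] 0.2304261136122832
[[-0.5, 0.2], [-0.3, 0.2], [0.3, 0.2], [0.5, 0.2], [-0.5, 0.0], [0.1, 0.0], [0.3, -0.0], [0.9, -0.0], [-0.1, -0.7], [-0.2, -0.8], [-0.4, 0.4]]
```

Emit:
play_rows(
  rows=[
    {"grip": 0.35,"slide": [-3.3,1.75,0],"spin": 0},
    {"grip": 0.35,"slide": [-3.3,1.75,0],"spin": 0},
    {"grip": 0.35,"slide": [-3.3,1.75,0],"spin": 0},
    {"grip": 0.35,"slide": [-3.3,1.75,0],"spin": 0},
    {"grip": 0.35,"slide": [-3.3,1.75,0],"spin": 0},
    {"grip": 0.35,"slide": [-3.3,1.75,0],"spin": 0},
    {"grip": 0.35,"slide": [0,0,0],"spin": 0.143},
    {"grip": 0.35,"slide": [0,0,0],"spin": 0.143},
    {"grip": 0.35,"slide": [0,0,0],"spin": 0.143},
    {"grip": 0.35,"slide": [0,0,0],"spin": 0.143},
  ],
)

```text
time_s: 6.0
position: [0.3978, 0.0346, 0.1708]
eef_rot: [[-0.682, -0.732, -0.003], [-0.732, 0.682, -0.001], [0.003, 0.001, -1.0]]
wrist_force: [0.0, 0.6, 0.7]
finger_gap: 0.0555
grasp_force: 0.0
```

Emit:
play_rows(
  rows=[
    {"grip": 0.35,"slide": [0,0,0],"spin": 0.143},
    {"grip": 0.35,"slide": [0,0,0],"spin": 0.143},
    {"grip": 0.35,"slide": [0,0,0],"spin": 0.143},
    {"grip": 0.35,"slide": [0,0,0],"spin": 0.143},
    {"grip": 0.35,"slide": [0,0,0],"spin": 0.143},
    {"grip": 0.35,"slide": [0,0,0],"spin": 0.143},
    {"grip": 0.35,"slide": [0,0,0],"spin": 0.143},
    {"grip": 0.35,"slide": [0,0,0],"spin": 0},
    {"grip": 0.35,"slide": [0,0,0],"spin": 0},
  ],
)

```text
time_s: 6.9
position: [0.3982, 0.0345, 0.1713]
eef_rot: [[-0.985, 0.171, -0.002], [0.171, 0.985, -0.001], [0.002, -0.001, -1.0]]
wrist_force: [-0.3, 0.0, -0.9]
finger_gap: 0.0554
grasp_force: 0.0
```

```bash
python3 -c "
from h import *
state();wsnap('w4.png');print(np.round(bot.get_state()['qpos'],1))"
```

```text
t 6.9 pos [0.3982 0.0345 0.1713] dock mm [-228.6   -6.8] yaw y-dock deg 90.24 F [-0.3  0.  -0.9] gap 0.05541538468247509
[  28.5    3.2  -34.1   -0.   -52.8 -128.4]
```

View pics/w4.png

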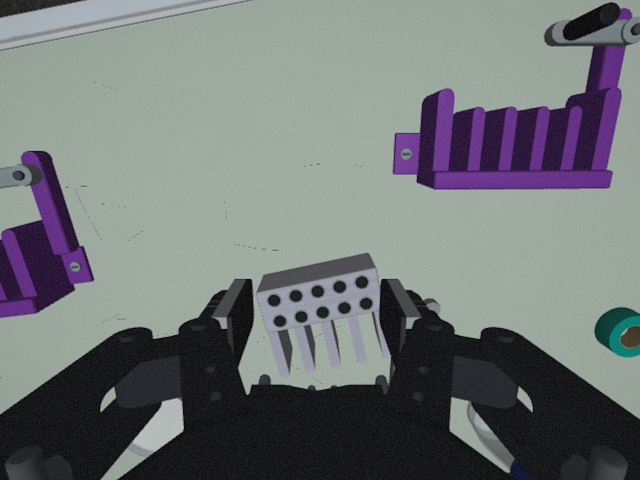

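Emit:
play_rows(
  rows=[
    {"grip": 0.35,"slide": [0,0,4],"spin": 0.004},
    {"grip": 0.35,"slide": [0,0,4],"spin": 0},
    {"grip": 0.35,"slide": [0,0,4],"spin": 0},
    {"grip": 0.35,"slide": [0,0,3.9],"spin": 0},
    {"grip": 0.35,"slide": [-1,0,0],"spin": 0},
    {"grip": 0.35,"slide": [-0.8,0,0],"spin": 0},
    {"grip": 0.35,"slide": [-0.4,0,0],"spin": 0},
    {"grip": 0.35,"slide": [-0.4,0,0],"spin": 0},
    {"grip": 0.35,"slide": [-0.3,0,0],"spin": 0},
    {"grip": 0.35,"slide": [-0.3,0,0],"spin": 0},
  ],
)

```text
time_s: 7.95
position: [0.4303, 0.0288, 0.0142]
eef_rot: [[-0.984, 0.178, 0.001], [0.178, 0.984, 0.001], [-0.001, 0.001, -1.0]]
wrist_force: [-2.3, 1.0, 0.8]
finger_gap: 0.0552
grasp_force: 1.2
```

Emit:
play_rows(
  rows=[
    {"grip": 0.35,"slide": [-0.3,0,0],"spin": 0},
    {"grip": 0.35,"slide": [-0.3,0,0],"spin": 0},
    {"grip": 0.35,"slide": [-0.3,0,0],"spin": 0},
    {"grip": 0.35,"slide": [-0.3,0,0],"spin": 0},
    {"grip": 0.35,"slide": [-0.2,0,0],"spin": 0},
    {"grip": 0.35,"slide": [0,0,0],"spin": 0},
    {"grip": 0.35,"slide": [0,0,0],"spin": 0},
  ],
)

```text
time_s: 8.65
position: [0.4446, 0.0264, 0.0133]
eef_rot: [[-0.984, 0.178, 0.001], [0.178, 0.984, 0.0], [-0.001, 0.0, -1.0]]
wrist_force: [-0.0, 0.8, -0.0]
finger_gap: 0.0554
grasp_force: 0.0
```

```bash
python3 -c "
from h import *
state();wsnap('w5.png');snap('top','top5.png')
a=cv2.imread('pics/w5.png');b=cv2.imread('pics/top5.png')[160:290,250:390]
o=np.zeros((600,800,3),np.uint8);o[:371,:399]=cv2.resize(b,(399,371),interpolation=2);o[:300,400:]=cv2.resize(a,(400,300));cv2.imwrite('pics/m5.png',o)"
```

```text
t 8.65 pos [0.4446 0.0264 0.0133] dock mm [-181.4   -6.6] yaw y-dock deg 89.81 F [-0.   0.8 -0. ] gap 0.055391908999373046
```

View pics/m5.png

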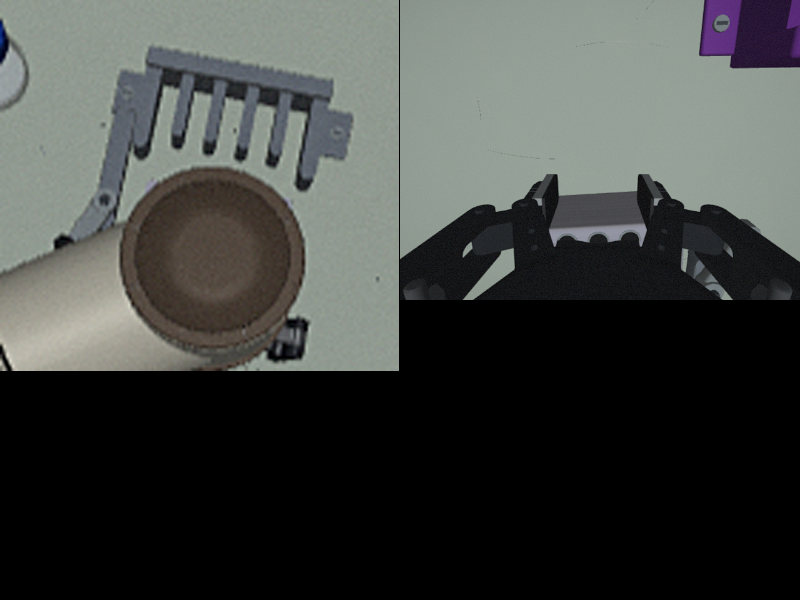

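Emit:
play_rows(
  rows=[
    {"grip": 0.35,"slide": [-0.3,0,0],"spin": 0},
    {"grip": 0.35,"slide": [-0.3,0,0],"spin": 0},
    {"grip": 0.35,"slide": [0,0,0],"spin": 0},
    {"grip": 0.35,"slide": [2.5,0,0],"spin": 0},
    {"grip": 0.35,"slide": [2.5,0,-3],"spin": 0},
    {"grip": 0.35,"slide": [0,0,-4.5],"spin": 0},
    {"grip": 0.35,"slide": [0,0,-4.5],"spin": 0},
    {"grip": 0.35,"slide": [0,0,-4],"spin": 0},
    {"grip": 0.35,"slide": [0,0,0],"spin": 0},
    {"grip": 0.35,"slide": [0,0,0],"spin": 0},
  ],
)

```text
time_s: 9.75
position: [0.4013, 0.0345, 0.1742]
eef_rot: [[-0.984, 0.179, 0.003], [0.179, 0.984, 0.002], [-0.003, 0.002, -1.0]]
wrist_force: [-0.6, -0.8, -0.8]
finger_gap: 0.0555
grasp_force: 0.0
```

```bash
python3 -c "
from h import *
state();wsnap('w6.png')
a=cv2.imread('pics/w6.png')[210:400,230:410]
cv2.imwrite('pics/c6.png',cv2.resize(a,None,fx=3.1,fy=3.1,interpolation=2))"
```

```text
t 9.75 pos [0.4013 0.0345 0.1742] dock mm [-225.5   -6.3] yaw y-dock deg 89.8 F [-0.6 -0.8 -0.8] gap 0.05554408322326156
```

View pics/c6.png

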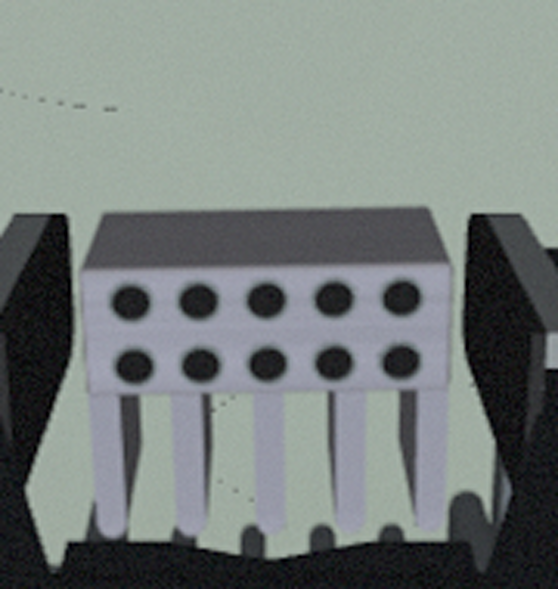

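```bash
python3 -c "
from fit import *
s=load('w6.png')
q=lambda L:[np.array(a)/3.1+[230-.3,210-.3] for a in L]
W=[(x,-40+20*i,45) for x in(-35,-15) for i in range(5)]+[(45,-48+24*i,45) for i in range(5)]+[(-45,-52.5,45),(-45,52.5,45)]
b,r=fit(s,W,q([(131,302),(199,301),(267,300),(334,299),(402,298),(135,366),(201,365),(268,363),(334,362),(402,361),(111,538),(191,536),(271,534),(351,532),(431,530),(84,268),(450,265)]),[.48,0,-.17]);print(b,tod(b).round(1),b[2]-D[2]);print(r)
for z in (0,.02):
  for u in [(185,528),(253,526),(321,526),(391,528),(467,493)]: print(z,tod(ray(s,*q([u])[0],z)).round(1))
"
```

```text
[ 0.50404903  0.01571149 -0.16576513] [-121.1   -6.8] 0.0103748730872604
[[-2.2, -0.5], [-1.1, -0.5], [-0.0, -0.5], [1.4, -0.5], [2.6, -0.5], [-2.4, -0.5], [-1.0, -0.5], [0.0, -0.1], [1.4, -0.1], [2.1, -0.1], [-0.1, 2.0], [-0.1, 2.3], [-0.0, 2.6], [0.0, 2.9], [0.1, 3.2], [-2.2, 0.1], [1.9, -0.7]]
0 [-46.1 -36. ]
0 [-46.8 -12.4]
0 [-46.7  11.3]
0 [-45.7  35.6]
0 [-59.6  61.5]
0.02 [-61.7 -34.2]
0.02 [-62.3 -12. ]
0.02 [-62.2  10.1]
0.02 [-61.3  32.9]
0.02 [-74.4  57.1]
```

Emit:
play_rows(
  rows=[
    {"grip": 0.65,"slide": [-3.1,-3.3,0],"spin": 0},
    {"grip": 0.65,"slide": [-3.1,-3.3,0],"spin": 0},
    {"grip": 0.65,"slide": [-3.1,-3.3,0],"spin": 0},
    {"grip": 0.65,"slide": [0,0,0],"spin": -0.143},
    {"grip": 0.65,"slide": [0,0,0],"spin": -0.143},
    {"grip": 0.65,"slide": [0,0,0],"spin": -0.143},
    {"grip": 0.65,"slide": [0,0,0],"spin": -0.143},
    {"grip": 0.65,"slide": [0,0,0],"spin": -0.143},
    {"grip": 0.65,"slide": [0,0,0],"spin": -0.143},
    {"grip": 0.65,"slide": [0,0,0],"spin": -0.143},
  ],
)

```text
time_s: 10.8
position: [0.4737, -0.08, 0.171]
eef_rot: [[-0.677, -0.736, -0.004], [-0.736, 0.677, -0.001], [0.003, 0.003, -1.0]]
wrist_force: [0.5, 0.0, -0.5]
finger_gap: 0.0301
grasp_force: 0.0
```

Emit:
play_rows(
  rows=[
    {"grip": 0.65,"slide": [0,0,0],"spin": -0.143},
    {"grip": 0.65,"slide": [0,0,0],"spin": -0.143},
    {"grip": 0.65,"slide": [0,0,0],"spin": -0.143},
    {"grip": 0.65,"slide": [0,0,0],"spin": -0.143},
    {"grip": 0.65,"slide": [0,0,0],"spin": 0},
    {"grip": 0.65,"slide": [0,0,0],"spin": 0},
  ],
)

```text
time_s: 11.4
position: [0.474, -0.0799, 0.1719]
eef_rot: [[-0.179, -0.984, -0.003], [-0.984, 0.179, -0.0], [0.001, 0.003, -1.0]]
wrist_force: [0.2, -0.3, -0.5]
finger_gap: 0.0299
grasp_force: 0.0
```

```bash
python3 -c "
from h import *
state()"
```

```text
t 11.4 pos [ 0.474  -0.0799  0.1719] dock mm [-133.9 -106.2] yaw y-dock deg 179.76 F [ 0.2 -0.3 -0.5] gap 0.029880850026796885
```

Down 15.8 cm, then 4.2 cm left in total, the last part slow.

Emit:
play_rows(
  rows=[
    {"grip": 0.65,"slide": [0,0,4],"spin": -0.004},
    {"grip": 0.65,"slide": [0,0,4],"spin": 0},
    {"grip": 0.65,"slide": [0,0,4],"spin": 0},
    {"grip": 0.65,"slide": [0,0,3.8],"spin": 0},
    {"grip": 0.65,"slide": [-1.5,0,0],"spin": 0},
    {"grip": 0.65,"slide": [-1.2,0,0],"spin": 0},
    {"grip": 0.65,"slide": [-0.5,0,0],"spin": 0},
    {"grip": 0.65,"slide": [-0.3,0,0],"spin": 0},
    {"grip": 0.65,"slide": [-0.3,0,0],"spin": 0},
    {"grip": 0.65,"slide": [-0.2,0,0],"spin": 0},
  ],
)

```text
time_s: 12.4
position: [0.4815, -0.0406, 0.016]
eef_rot: [[-0.172, -0.985, 0.001], [-0.985, 0.172, -0.0], [0.0, -0.001, -1.0]]
wrist_force: [-0.4, -3.5, 1.8]
finger_gap: 0.0301
grasp_force: 1.7
```

Emit:
play_rows(
  rows=[
    {"grip": 0.65,"slide": [-0.2,0,0],"spin": 0},
    {"grip": 0.65,"slide": [0,0,0],"spin": 0},
    {"grip": 0.65,"slide": [0,0,0],"spin": 0},
    {"grip": 0.65,"slide": [0,0,0],"spin": 0},
  ],
)

```text
time_s: 12.8
position: [0.4819, -0.0385, 0.0154]
eef_rot: [[-0.172, -0.985, 0.0], [-0.985, 0.172, 0.0], [-0.0, -0.0, -1.0]]
wrist_force: [0.1, -3.2, 0.8]
finger_gap: 0.0299
grasp_force: 1.1
```

```bash
python3 -c "
from h import *
state()"
```

```text
t 12.8 pos [ 0.4819 -0.0385  0.0154] dock mm [-133.4  -64. ] yaw y-dock deg 180.16 F [ 0.1 -3.2  0.8] gap 0.02990652647827462
```

Emit:
play_rows(
  rows=[
    {"grip": 0.65,"slide": [2.2,0,0],"spin": 0},
    {"grip": 0.65,"slide": [2,0,-3],"spin": 0},
    {"grip": 0.35,"slide": [0,0,-4.5],"spin": 0},
    {"grip": 0.35,"slide": [0,0,-4.5],"spin": 0},
    {"grip": 0.35,"slide": [0,0,-3.6],"spin": 0},
    {"grip": 0.35,"slide": [0,0,0],"spin": 0.143},
    {"grip": 0.35,"slide": [0,0,0],"spin": 0.143},
    {"grip": 0.35,"slide": [0,0,0],"spin": 0.143},
    {"grip": 0.35,"slide": [0,0,0],"spin": 0.143},
    {"grip": 0.35,"slide": [0,0,0],"spin": 0.143},
  ],
)

```text
time_s: 13.8
position: [0.4748, -0.0794, 0.1711]
eef_rot: [[-0.78, -0.626, 0.001], [-0.626, 0.78, 0.001], [-0.001, 0.0, -1.0]]
wrist_force: [0.2, -0.1, -0.6]
finger_gap: 0.0555
grasp_force: 0.0
```

Emit:
play_rows(
  rows=[
    {"grip": 0.35,"slide": [0,0,0],"spin": 0.143},
    {"grip": 0.35,"slide": [0,0,0],"spin": 0.143},
    {"grip": 0.35,"slide": [0,0,0],"spin": 0.143},
    {"grip": 0.35,"slide": [0,0,0],"spin": 0.143},
    {"grip": 0.35,"slide": [0,0,0],"spin": 0.143},
    {"grip": 0.35,"slide": [0,0,0],"spin": 0.143},
    {"grip": 0.35,"slide": [3,3.55,0],"spin": 0},
    {"grip": 0.35,"slide": [3,3.55,0],"spin": 0},
    {"grip": 0.35,"slide": [3,3.55,0],"spin": 0},
    {"grip": 0.35,"slide": [0,0,0],"spin": 0},
  ],
)

```text
time_s: 14.8
position: [0.4026, 0.0443, 0.1714]
eef_rot: [[-0.986, 0.167, 0.0], [0.167, 0.986, 0.002], [-0.0, 0.002, -1.0]]
wrist_force: [-0.0, -1.2, -0.0]
finger_gap: 0.0553
grasp_force: 0.0
```

Emit:
play_rows(
  rows=[
    {"grip": 0.35,"slide": [0,0,0],"spin": 0},
  ],
)

```text
time_s: 14.9
position: [0.4045, 0.042, 0.1715]
eef_rot: [[-0.985, 0.171, 0.001], [0.171, 0.985, 0.001], [-0.001, 0.001, -1.0]]
wrist_force: [-0.4, 0.8, -0.2]
finger_gap: 0.0554
grasp_force: 0.0
```

```bash
python3 -c "
from fit import *
state();s=wsnap('w7.png')
g=cv2.imread('pics/w7.png',0)
m=cv2.inRange(g,0,60)[230:345,:]
n,l,st,c=cv2.connectedComponentsWithStats(m)
for i in range(1,n):
  if 40<st[i,4]<260: print(c[i]+[0,230],st[i,2:5])
"
```

```text
t 14.9 pos [0.4045 0.042  0.1715] dock mm [-223.7    1.7] yaw y-dock deg 90.24 F [-0.4  0.8 -0.2] gap 0.05537475933832644
[268.42156863 306.93137255] [ 12  11 102]
[290.5 307. ] [ 12  11 100]
[312.55445545 307.01980198] [ 12  11 101]
[334.61 307.03] [ 12  11 100]
[356.90721649 307.17525773] [11 11 97]
[269.04347826 327.73913043] [11 11 92]
[290.94680851 327.85106383] [11 11 94]
[312.64210526 327.83157895] [12 11 95]
[334.35789474 327.81052632] [12 11 95]
[356.04347826 327.94565217] [11 11 92]
[626.86826347 327.78443114] [ 19  14 167]
```

```bash
python3 -c "
from h import *
s=load('w7.png')
A=[(268.4,306.9),(290.5,307),(312.55,307),(334.6,307),(356.9,307.2)];B=[(269,327.7),(290.95,327.85),(312.6,327.8),(334.4,327.8),(356,327.95)]
for L in (A,B):
  P=np.array([tod(ray(s,u,v,.045)) for u,v in L]);p=np.polyfit(P[:,1],P[:,0],1);print(P.mean(0).round(2),'yaw',-p[0].round(4),(P[-1]-P[0]).round(1))
"
```

```text
[-154.96   -1.53] yaw 0.0001 [ 0.1 76. ]
[-135.02   -1.51] yaw 0.0007 [ 0.  76.1]
```

Emit:
play_rows(
  rows=[
    {"grip": 0.35,"slide": [0,-0.3,4],"spin": 0.003},
    {"grip": 0.35,"slide": [0,0,4],"spin": 0},
    {"grip": 0.35,"slide": [0,0,4],"spin": 0},
    {"grip": 0.35,"slide": [0,0,3.8],"spin": 0},
    {"grip": 0.35,"slide": [-2,0,0],"spin": 0},
    {"grip": 0.35,"slide": [-2,0,0],"spin": 0},
    {"grip": 0.35,"slide": [-0.6,0,0],"spin": 0},
    {"grip": 0.35,"slide": [-0.4,0,0],"spin": 0},
    {"grip": 0.35,"slide": [-0.5,0.05,0],"spin": 0},
    {"grip": 0.35,"slide": [-0.5,0.05,0],"spin": 0},
  ],
)

```text
time_s: 15.95
position: [0.4622, 0.0275, 0.0132]
eef_rot: [[-0.984, 0.178, -0.002], [0.178, 0.984, -0.0], [0.002, -0.001, -1.0]]
wrist_force: [-2.0, -0.5, -1.0]
finger_gap: 0.0555
grasp_force: 0.8
```

Emit:
play_rows(
  rows=[
    {"grip": 0.35,"slide": [-0.5,0,0],"spin": 0},
    {"grip": 0.35,"slide": [-0.5,0,0],"spin": 0},
    {"grip": 0.35,"slide": [-0.5,0,0],"spin": 0},
    {"grip": 0.35,"slide": [-0.5,0,0],"spin": 0},
    {"grip": 0.35,"slide": [-0.5,0,0],"spin": 0},
  ],
)

```text
time_s: 16.45
position: [0.4882, 0.0237, 0.0134]
eef_rot: [[-0.984, 0.177, -0.0], [0.177, 0.984, -0.0], [0.0, -0.0, -1.0]]
wrist_force: [-2.8, -0.6, 1.2]
finger_gap: 0.055
grasp_force: 1.3
```

Emit:
play_rows(
  rows=[
    {"grip": 0.35,"slide": [-0.5,0,0],"spin": 0},
    {"grip": 0.35,"slide": [-0.5,0,0],"spin": 0},
    {"grip": 0.35,"slide": [-0.5,0,0],"spin": 0},
  ],
)

```text
time_s: 16.75
position: [0.5029, 0.0209, 0.0134]
eef_rot: [[-0.984, 0.177, -0.0], [0.177, 0.984, -0.0], [0.0, -0.0, -1.0]]
wrist_force: [-3.9, 1.3, 2.8]
finger_gap: 0.0557
grasp_force: 1.8
```

```bash
python3 -c "
from h import *
state()"
```

```text
t 16.75 pos [0.5029 0.0209 0.0134] dock mm [-123.1   -1.8] yaw y-dock deg 89.88 F [-3.9  1.3  2.8] gap 0.05568567661260956
```

Emit:
play_rows(
  rows=[
    {"grip": 0.35,"slide": [-0.5,0,0],"spin": 0},
    {"grip": 0.35,"slide": [-0.5,0,0],"spin": 0},
    {"grip": 0.35,"slide": [-0.5,0,0],"spin": 0},
    {"grip": 0.35,"slide": [-0.2,0,0],"spin": 0},
  ],
)

```text
time_s: 17.15
position: [0.5201, 0.0181, 0.0133]
eef_rot: [[-0.984, 0.177, 0.001], [0.177, 0.984, 0.0], [-0.001, 0.0, -1.0]]
wrist_force: [-2.9, 2.0, 1.5]
finger_gap: 0.0558
grasp_force: 1.6
```

Emit:
play_rows(
  rows=[
    {"grip": 0.35,"slide": [-0.2,0,0],"spin": 0},
    {"grip": 0.35,"slide": [-0.2,0,0],"spin": 0},
  ],
)

```text
time_s: 17.35
position: [0.5233, 0.0173, 0.0132]
eef_rot: [[-0.984, 0.177, -0.0], [0.177, 0.984, -0.0], [0.0, -0.0, -1.0]]
wrist_force: [-2.0, 0.6, 2.0]
finger_gap: 0.0551
grasp_force: 1.5
```

Emit:
play_rows(
  rows=[
    {"grip": 0.35,"slide": [-0.2,0,0],"spin": 0},
    {"grip": 0.35,"slide": [0,0,0],"spin": 0},
  ],
)

```text
time_s: 17.55
position: [0.5246, 0.0169, 0.0132]
eef_rot: [[-0.984, 0.177, -0.002], [0.177, 0.984, -0.0], [0.002, -0.001, -1.0]]
wrist_force: [-4.5, 1.3, 2.2]
finger_gap: 0.0557
grasp_force: 2.2
```

```bash
python3 -c "
from h import *
state()"
```

```text
t 17.55 pos [0.5246 0.0169 0.0132] dock mm [-101.1   -2. ] yaw y-dock deg 89.88 F [-4.5  1.3  2.2] gap 0.05565750384353144
```

Emit:
play_rows(
  rows=[
    {"grip": 0.35,"slide": [-0.2,0,0],"spin": 0},
    {"grip": 0.35,"slide": [0,0,0],"spin": 0},
  ],
)

```text
time_s: 17.75
position: [0.5245, 0.0166, 0.0129]
eef_rot: [[-0.984, 0.177, -0.006], [0.177, 0.984, -0.001], [0.005, -0.002, -1.0]]
wrist_force: [-8.9, 4.6, 4.9]
finger_gap: 0.0557
grasp_force: 4.8
```

Emit:
play_rows(
  rows=[
    {"grip": 0.35,"slide": [-0.2,0,0],"spin": 0},
    {"grip": 0.35,"slide": [0,0,0],"spin": 0},
  ],
)

```text
time_s: 17.95
position: [0.5244, 0.0162, 0.0126]
eef_rot: [[-0.984, 0.178, -0.01], [0.178, 0.984, -0.001], [0.009, -0.003, -1.0]]
wrist_force: [-13.0, 6.2, 7.6]
finger_gap: 0.0554
grasp_force: 7.2
```

Emit:
play_rows(
  rows=[
    {"grip": 0.35,"slide": [1.5,0,0],"spin": 0},
    {"grip": 0.35,"slide": [2,0,0],"spin": 0},
    {"grip": 0.6,"slide": [0,0,-4],"spin": 0},
    {"grip": 1,"slide": [0,0,-4],"spin": 0},
    {"grip": 1,"slide": [0,0,-3],"spin": 0},
    {"grip": 1,"slide": [0,4.4,0],"spin": 0},
    {"grip": 1,"slide": [0,4.4,0],"spin": 0},
    {"grip": 1,"slide": [0,4.4,0],"spin": 0},
    {"grip": 1,"slide": [0,0,0],"spin": 0},
    {"grip": 1,"slide": [0,0,0],"spin": 0},
  ],
)

```text
time_s: 18.95
position: [0.519, 0.1536, 0.1233]
eef_rot: [[-0.984, 0.175, 0.002], [0.175, 0.984, 0.001], [-0.002, 0.001, -1.0]]
wrist_force: [0.2, -0.7, 0.3]
finger_gap: -0.0003
grasp_force: 0.0
```

```bash
python3 -c "
from h import *
state();snap('top','top8.png');wsnap('w8.png')
a=cv2.imread('pics/w8.png');b=cv2.imread('pics/top8.png')[160:290,250:390]
o=np.zeros((480,800,3),np.uint8);o[:371,:399]=cv2.resize(b,(399,371),interpolation=2);o[:300,400:]=cv2.resize(a,(400,300));cv2.imwrite('pics/m8.png',o)"
```

```text
t 18.95 pos [0.519  0.1536 0.1233] dock mm [-130.5  131.7] yaw y-dock deg 89.99 F [ 0.2 -0.7  0.3] gap -0.00027257480965431113
```

Emit:
play_rows(
  rows=[
    {"grip": 1,"slide": [0,0,4.3],"spin": 0},
    {"grip": 1,"slide": [0,0,4.2],"spin": 0},
    {"grip": 1,"slide": [0.6,-0.9,0],"spin": 0},
    {"grip": 1,"slide": [0.4,-0.8,0],"spin": 0},
    {"grip": 1,"slide": [0.3,-0.7,0],"spin": 0},
    {"grip": 1,"slide": [0.3,-0.8,0],"spin": 0},
    {"grip": 1,"slide": [0.3,-0.8,0],"spin": 0},
    {"grip": 1,"slide": [0.25,-0.8,0],"spin": 0},
    {"grip": 1,"slide": [0,-0.7,0],"spin": 0},
    {"grip": 1,"slide": [0,-0.7,0],"spin": 0},
  ],
)

```text
time_s: 20.05
position: [0.4854, 0.0943, 0.0384]
eef_rot: [[-0.984, 0.177, -0.001], [0.177, 0.984, -0.0], [0.001, -0.0, -1.0]]
wrist_force: [-0.5, 0.4, -0.8]
finger_gap: 0.0
grasp_force: 0.3
```

Emit:
play_rows(
  rows=[
    {"grip": 1,"slide": [-0.1,-0.6,0],"spin": 0},
    {"grip": 1,"slide": [-0.4,-0.8,0],"spin": 0},
    {"grip": 1,"slide": [-0.5,-0.7,0],"spin": 0},
    {"grip": 1,"slide": [-0.6,-0.7,0],"spin": 0},
    {"grip": 1,"slide": [-0.6,-0.3,0],"spin": 0},
    {"grip": 1,"slide": [-0.6,-0.3,0],"spin": 0},
    {"grip": 1,"slide": [-0.5,-0.2,0],"spin": 0},
  ],
)

```text
time_s: 20.75
position: [0.5127, 0.0535, 0.0381]
eef_rot: [[-0.984, 0.178, -0.0], [0.178, 0.984, 0.0], [0.0, 0.0, -1.0]]
wrist_force: [-0.9, 0.0, 0.7]
finger_gap: -0.0002
grasp_force: 0.5
```

```bash
python3 -c "
from h import *
state()"
```

```text
t 20.75 pos [0.5127 0.0535 0.0381] dock mm [-119.2   32. ] yaw y-dock deg 89.86 F [-0.9  0.   0.7] gap -0.00022320536470942754
```

Emit:
play_rows(
  rows=[
    {"grip": 1,"slide": [-0.2,0,0],"spin": 0},
    {"grip": 1,"slide": [-0.2,0,0],"spin": 0},
    {"grip": 1,"slide": [0,0,0],"spin": 0},
  ],
)

```text
time_s: 21.05
position: [0.5136, 0.053, 0.0379]
eef_rot: [[-0.984, 0.178, -0.006], [0.178, 0.984, -0.001], [0.005, -0.002, -1.0]]
wrist_force: [-6.9, 2.8, 4.0]
finger_gap: 0.0002
grasp_force: 3.7
```

Emit:
play_rows(
  rows=[
    {"grip": 1,"slide": [-0.2,0,0],"spin": 0},
    {"grip": 1,"slide": [0,0,0],"spin": 0},
  ],
)

```text
time_s: 21.25
position: [0.5137, 0.0527, 0.0377]
eef_rot: [[-0.984, 0.178, -0.009], [0.178, 0.984, -0.001], [0.009, -0.003, -1.0]]
wrist_force: [-11.4, 5.0, 7.3]
finger_gap: -0.0001
grasp_force: 6.1
```

```bash
python3 -c "
from h import *
state()"
```

```text
t 21.25 pos [0.5137 0.0527 0.0377] dock mm [-118.1   31.4] yaw y-dock deg 89.83 F [-11.4   5.    7.3] gap -6.279296454007909e-05
```

Emit:
play_rows(
  rows=[
    {"grip": 1,"slide": [0.5,0,0],"spin": 0},
    {"grip": 1,"slide": [2.5,0,0],"spin": 0},
    {"grip": 1,"slide": [4,0,-2],"spin": 0},
    {"grip": 1,"slide": [2.5,0,-3.5],"spin": 0},
    {"grip": 1,"slide": [1,0,-4.5],"spin": 0},
    {"grip": 1,"slide": [0,0,-4.5],"spin": 0},
    {"grip": 1,"slide": [0,0,0],"spin": 0},
    {"grip": 1,"slide": [0,0,0],"spin": 0},
  ],
)

```text
time_s: 22.05
position: [0.4156, 0.0722, 0.1847]
eef_rot: [[-0.984, 0.177, 0.004], [0.177, 0.984, 0.003], [-0.004, 0.003, -1.0]]
wrist_force: [0.4, -0.3, -0.9]
finger_gap: -0.0002
grasp_force: 0.0
```

```bash
python3 -c "
from h import *
state();snap('top','top9.png');wsnap('w9.png');snap('scene','s9.png')
a=cv2.imread('pics/w9.png');b=cv2.imread('pics/top9.png')[130:290,200:460];c=cv2.imread('pics/s9.png')[220:330,160:400]
o=np.zeros((600,800,3),np.uint8);o[:246,:400]=cv2.resize(b,(400,246),interpolation=2);o[:300,400:]=cv2.resize(a,(400,300));o[300:,:655]=cv2.resize(c,(655,300),interpolation=2);cv2.imwrite('pics/m9.png',o)"
```

```text
t 22.05 pos [0.4156 0.0722 0.1847] dock mm [-218.    33.3] yaw y-dock deg 89.9 F [ 0.4 -0.3 -0.9] gap -0.00020309966984939648
```

View pics/m9.png

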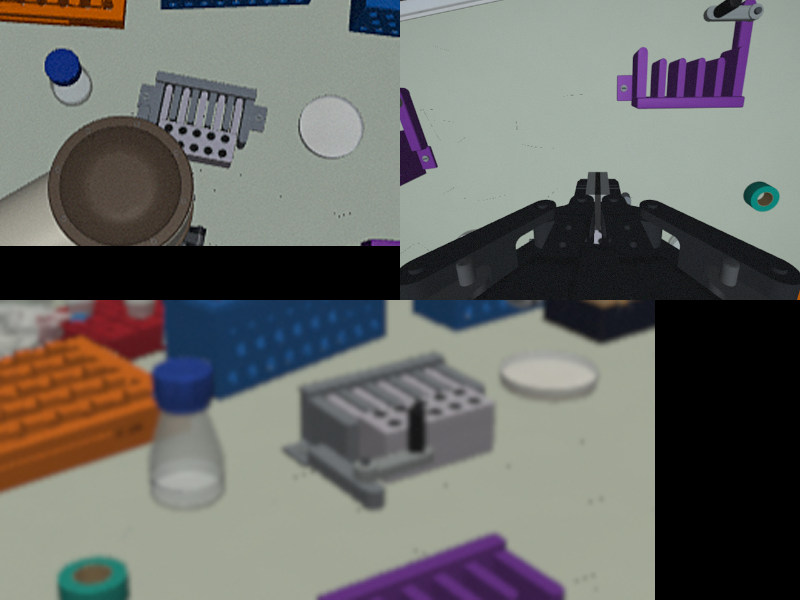

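The picture shows the block home, with its fins between the dock's fins (top view, about (205,110)). The keeper is shut behind it, with the knob at (417,425) in the scene crop. The bottle, dish and tape roll have not moved, and the arm is clear.

```bash
python3 -c "
from plant import bot
print(bot.close_job())"
```

```text
the job is handed in; nothing more can be done
None
```

The block is fully home in the grey dock, the keeper is shut behind it, the bottle, dish and tape roll look unmoved in the last picture, and I handed the job in at about 22 s of the 70 s allowed.

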